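# Click the vial carrier into the reading head's notch and take a reading

## Task

Push the vial carrier along its rail, with the outside of the fingers, towards the reading head (the mount with the lens, the key on top and the notched strip) until the carrier's spring pin drops into the notch and the carrier stays there by itself. Then press the key on top of the reading head right down and let go. Only push and press: do not grasp or pull up the pin or anything else, and leave the glassware and the other things on the bench where they are.

Things in the scene. Friction and masses are not known exactly. Their poses are not given: they have to be found in the camera images.
- rail: Straight aluminium rail on the bench, 520 mm long, 40 mm wide, top 32 mm above the bench, with a black foot 80 x 30 x 12 mm at each end; fixed. Origin: centre of its underside, at bench height. Its y axis runs along the rail, z up, x across it, away from the robot.
- carrier_block (a point): Centre of the carrier's upright grey block, to be pushed on its end faces: 60 mm along the rail (end faces 30 mm either side of this point), 40 mm across, 44 to 80 mm above the bench; this point is 62 mm up, over the middle of the rail. A vial with white cap (22 mm wide, top at 96 mm) is fixed in its top; a 56 x 60 mm plate below rides the rail. The carrier cannot leave the rail.
- carrier (a joint): Position of the carrier along the rail in m, 0 at mid-rail, growing along the rail's +y; end stops at -0.205 and 0.205. Sliding takes about 1.5 N; it stays where left. Up a strip's ramp takes about 5 N, along its flat top 2 to 3 N; it then pulls itself into the notch, and about 8 N push it out again.
- carrier_pin (a point): Point on the axis of the spring pin, on a small arm of the carrier on the robot's side: 39 mm above the bench, 45 mm from the middle of the rail, level along the rail with carrier_block. With the pin in the notch it is straight above notch.
- index_pin (a joint): Height in m of the spring-loaded vertical pin above its lowest position: 0 when it is off the strips, about 0.008 on the flat top of a strip, about 0.0025 at the bottom of the notch. The pin is 8 mm thick with a 10 mm round foot and a black knob 16 mm wide, whose top is 68 mm above the bench when the pin is lowest.
- reading_head: Mount on a grey plate (165 x 50 x 8 mm) under the rail. Beyond the rail a white housing 50 x 50 mm, top at 58 mm, centre 80 mm from mid-rail, with a lens barrel 28 mm wide facing the rail and a key on top. On the robot's side, under the pin's path, a steel strip 81 mm long: end ramps (20 mm), flat tops (12 mm) 18 mm up, a central V notch 17 mm wide, 7 mm deep. Origin under mid-rail.
- notch (a point): Bottom of the V notch in the reading head's strip, 11 mm above the bench, 45 mm from the middle of the rail on the robot's side; y axis along the rail. The V centres the pin: let go within about 5 mm of it, the carrier settles there.
- read_key_top (a point): Centre of the top of the round key (26 mm across) on the reading head's housing; the key goes straight down. 80 mm beyond the middle of the rail.
- read_key (a joint): How far the key is pressed, in m: 0 released, 0.006 right down, which takes about 5 N; it springs back.
- blank_mount: Mount of the same shape as the reading head, clamped nearer the other end of the rail, but without lens and key, and its strip has a flat top with no notch. Not used. Either mount may be at either end of the rail.
- beaker: Glass beaker, 52 mm wide, 62 mm high, standing beyond the rail between the two mounts; origin under its centre.
- vial: Small glass vial with white cap, 22 mm wide, 50 mm high, between rail and robot; origin under its centre.
- small_jar: Amber glass jar, 38 mm wide, 48 mm high, between rail and robot; origin under its centre.
- scoop: Steel scoop, 170 mm long, lying on the bench to the left.
- reagent_bottle: Grey bottle with blue cap, 72 mm wide, 170 mm high, to the right; origin under its centre.
- tip_box: Clear plastic box, 85 x 120 x 60 mm, to the right; origin under its centre.
- squat_bottle: White jar with blue cap, 60 mm wide, 100 mm high, far left; origin under its centre.
Not all that is in view belongs to the job. Leave any purple look-alike of the reading_head alone.

How it is judged:
On the way, in this order (a step that is already met when the one before it is completed fails the run):
1. the carrier rests with its pin dropped into the reading head's notch (y of carrier_pin in the frame of notch between -0.003 and 0.003 m and value of joint index_pin below 0.0045 m and velocity of joint carrier between -0.01 and 0.01 m/s), for 0.3 s.
2. the key is pressed right down with the carrier in the notch (y of carrier_pin in the frame of notch between -0.003 and 0.003 m and value of joint index_pin below 0.0045 m and value of joint read_key above 0.0045 m), for 0.1 s.
At the end, for the whole second after the job is handed in: The pin is down in the notch (pin height under 4.5 mm, carrier within 3 mm of the notch along the rail), the carrier is at rest, and the key, having been pressed more than 4.5 mm after the carrier was seated, is released (under 1.5 mm) (all of step 1 and value of joint read_key below 0.0015 m); the robot touches nothing.
It fails at once if the spring pin is pulled up (value of joint index_pin above 0.011 m).
It fails at once if the key is pressed before the carrier is in the notch (value of joint read_key above 0.0045 m and (y of carrier_pin in the frame of notch above 0.006 m or y of carrier_pin in the frame of notch below -0.006 m)).
It fails at once if a thing standing on the bench is shifted by more than 20 mm, lifted or knocked over (distance of any of beaker, vial, small_jar, scoop, reagent_bottle, tip_box, squat_bottle from where it was at the start of the episode above 0.02 m or angle between any of beaker, vial, small_jar, reagent_bottle, tip_box, squat_bottle's own z axis and vertical above 0.5 rad).
It also fails if it takes over 46 s, if anything falls off the work surface, if the arm or the gripper's body presses on something with over 40 N, if the wrist force passes 120 N, or if a joint passes its speed limit or range.

## Robot

A 6-joint arm with a two-finger parallel gripper is mounted at the origin on the work surface. World frame = base frame: x ahead of the robot, y to its left, z up, the work surface at z = 0. Lengths are in m, angles in rad, forces in N, time in s.
With the tool pointing down it reaches from about 0.425 to 0.95 m from the base axis. Payload 3.5 kg.
Tool frame: the origin (TCP) lies between the finger pads; the fingertips stand 19 mm ahead of it and the grasp point (between the pads) is the TCP (ctrl.nose_length is the distance from the TCP to the fingertips, in m); z points along the fingers, y is the line along which they close (so a half turn about z gives the same grasp; the last joint's range is limited). The gripper opens to 85 mm and grips with 20 to 120 N. Pads are 22 mm wide; open, the fingers measure 114 mm over their backs; the gripper's body (76 mm by 85 mm) begins 54 mm behind the grasp point. The pads swing forward as they close: fully open they stand 13 mm farther back than shut.
Start: joints at [-0.15, 0.286, 1.577, -0, 1.279, -0.15], TCP at [0.675, 0, 0.25] pointing down, gripper open.
Joint ranges: [-2.77, 2.77], [-0.9, 2.22], [0.21, 2.48], [-1.53, 4.67], [0.24, 2.81], [-2.84, 2.84]. Speed limits (rad/s): [2.79, 2.79, 3.14, 3.14, 3.14, 3.14].

## Interface

Orientations are given as a unit quaternion [x, y, z, w].
In Python, from plant import ctrl gives the robot as it stands.
- The arm moves only by the tool apply_moves, never from a script. Its argument "series" is a list of rows, each a list of 6 numbers: the shift along the world's x, y, z scaled (see below), then the turn, a rotation vector about the world's x, y, z scaled (see below). A call has 1 to 20 rows; each row is the pose to reach, as a shift and turn from the pose commanded when the call began; what a row does not reach only later rows make up. The controller multiplies each number of a shift by 0.8 m and each number of a turn by 45 degrees. A row lasts 1/8 s, in which the tool goes at most 62.5 mm and 10.7 degrees, less where a joint would pass 70% of its speed; a pose out of reach is approached as far as the arm can. A call with a number of a shift or a turn outside -1 to 1 is refused whole. A call with a gripper value outside its range is refused whole. "jaw" is the opening, from 0 (shut) to 1 (fully open), set as the call begins (left out, the last holds). The fingers move at their own pace and stop on an object; "squeeze" is the grip in N (left out, the last holds). Time passes only in rows, so rows that repeat a pose let the fingers close. It gives the time, the measured TCP pose, the force, the opening and the grip force at its end, in the units of the state.
- ctrl.get_state(): the state, without advancing time (a new reading comes with each control period).
- ctrl.read_camera(name): name is "scene" or "side" or "wrist"; returns the picture (420x560x3 uint8, red, green, blue); there is no depth.
- ctrl.get_calibration(name): a dict with "fx", "fy", "cx", "cy" (pixels), "xyz" and "orientation" of the camera in the world; the wrist camera has in their place "hand_eye" (4x4, takes a point from camera to tool coordinates, whose origin is the TCP and whose axes are the flange's). Camera axes: x right, y up, looking along -z (the intrinsics and any distortion apply to the point x, -y, -z); pixel columns grow to the right and rows downward; lengths in m; the calibration is good to about 2 mm. The wrist camera is an equidistant fisheye: a pixel r from the principal point sees the ray r / f radians off the axis. A picture is of the moment at which its call begins: read the wrist's pose just before it. get_calibration takes no time and is no camera call.
- ctrl.sign_off(): hands the job in; it is judged then, once.
Trained networks look in the newest picture that a camera, given by its name, has taken for a name from the list of things; names that differ only in an ending like _2 or _b are one class to them, and where a whole thing is asked for, a point or a joint stands for the part that bears it (a point fixed in the world has none). Each returns a list of dicts, best first, with "p" (0 to 1); they miss things now and then, are a little off and sometimes report something else, mostly with a low value. They report only what shows in the picture. A call takes as long as a camera call. They do not tell look-alikes from the thing itself.
- ctrl.boxes_of(thing, camera): "xy" ([column, row] as shares, 0 to 1, of the picture: columns of its width, rows of its height, amid what is visible of it).
- ctrl.silhouettes(thing, camera): "pixels" (420x560 bool, what is visible of it) and "xy" ([column, row] as shares, 0 to 1, of the picture: columns of its width, rows of its height, amid what is visible of it).
The state is a dict: "time": time; "qpos": joint angles; "dq": joint speeds; "joint_efforts": joint torques, N m; "eef_pos": TCP position; "tcp_rot": TCP orientation; "contact_force": force on the tool from outside, world axes, zero at the start; "wrist_torque": the same for the moment, N m; "opening": opening from 0.0 (shut) to 1.0 (fully open); "finger_force": force on a finger pad.
Only numpy, scipy, OpenCV 4.12 (cv2) and the standard library are available. Lean on these libraries where they do the work, as an engineer would, in place of code of your own. Each camera call takes 0.05 s, during which the arm holds its last target. There are 200 camera calls.

## Working session

There is one attempt and no reset: what is moved stays moved. The work goes in short steps, Python scripts to look and compute and a tool call to move; the robot and the scene stay as the last step left them, time stands still between calls to the robot, and variables do not carry over. Pictures are saved under pics/ and viewed, at most 10 in all, crops included, and the job is handed in when it is done.

Besides the shell and the picture viewer there is one more tool, called after ">>>" as name(argument=value, ...), one argument or row to a line, values as JSON. apply_moves: Moves the arm, as the interface text tells. Shifts and turns lie within -1 to 1; 1 stands for 0.8 m of shift or 45 degrees of turn. Its arguments: {"type":"object","properties":{"series":{"type":"array"},"jaw":{"type":"number"},"squeeze":{"type":"number"}},"required":["series"]}

```bash
mkdir -p pics; ls
cat > h.py <<'E'
import numpy as np, cv2
from scipy.spatial.transform import Rotation as R
from plant import ctrl
def ray(cam,u,v):
    c=ctrl.get_calibration(cam); d=np.array([(u-c['cx'])/c['fx'],-(v-c['cy'])/c['fy'],-1.])
    return np.array(c['xyz']),R.from_quat(c['orientation']).apply(d)
def at_z(cam,u,v,z):
    o,d=ray(cam,u,v); return o+d*(z-o[2])/d[2]
def proj(cam,p):
    c=ctrl.get_calibration(cam); q=R.from_quat(c['orientation']).inv().apply(np.array(p)-c['xyz'])
    return np.array([c['cx']+c['fx']*q[0]/-q[2],c['cy']-c['fy']*q[1]/-q[2]])
E
python3 - <<'E'
from h import *
for n in ('scene','side'):
    im=ctrl.read_camera(n); cv2.imwrite(f'pics/{n}0.png',im[:,:,::-1])
    print(n,ctrl.get_calibration(n))
    for t in ('reading_head','blank_mount','carrier_block','read_key_top','rail','carrier_pin','vial','small_jar','beaker'):
        try: print(t,[(round(b['p'],2),np.round(np.array(b['xy'])*[560,420],1).tolist()) for b in ctrl.boxes_of(t,n)][:4])
        except Exception as e: print(t,e)
E
```

```text
pics
scene {'fx': 431.9260328101485, 'fy': 431.9260328101485, 'cx': 283.10815946816126, 'cy': 204.81543168727538, 'xyz': array([0.97236801, 0.25975378, 0.91491282]), 'orientation': array([0.15016846, 0.24647105, 0.8202804 , 0.49380312])}
reading_head [(0.91, [392.3, 207.0]), (0.63, [311.7, 268.4])]
blank_mount [(0.56, [198.8, 219.6])]
carrier_block [(0.85, [273.6, 219.2]), (0.4, [303.5, 268.9])]
read_key_top [(0.55, [303.0, 267.3]), (0.48, [390.0, 206.4])]
rail [(0.73, [304.0, 242.2])]
carrier_pin [(0.62, [271.0, 220.3]), (0.21, [449.4, 316.3])]
vial [(0.55, [308.6, 268.8])]
small_jar [(0.69, [281.9, 180.7])]
beaker [(0.67, [244.8, 270.3]), (0.34, [342.7, 209.7])]
side {'fx': 380.7360324965289, 'fy': 380.7360324965289, 'cx': 284.34280792287564, 'cy': 210.35375536836764, 'xyz': array([0.34126261, 0.69600917, 0.72532647]), 'orientation': array([-0.03646612,  0.40384127,  0.90808484, -0.10471093])}
reading_head [(0.92, [351.4, 196.2]), (0.88, [334.3, 315.7]), (0.64, [236.3, 258.4]), (0.33, [324.3, 218.8])]
blank_mount [(0.9, [260.0, 194.6])]
carrier_block [(0.89, [272.9, 216.6])]
read_key_top [(0.66, [310.5, 292.9]), (0.54, [346.2, 183.0])]
rail [(0.58, [266.9, 244.5])]
carrier_pin [(0.68, [275.6, 219.5]), (0.53, [222.1, 214.9])]
vial [(0.44, [309.7, 268.1]), (0.4, [225.5, 234.9])]
small_jar [(0.58, [320.8, 215.7])]
beaker [(0.62, [218.6, 213.7])]
```

View pics/scene0.png

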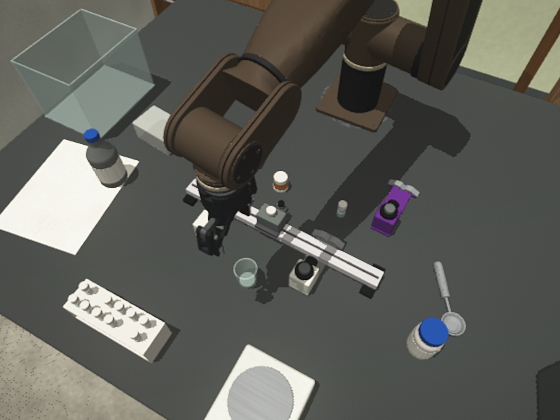

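View pics/side0.png

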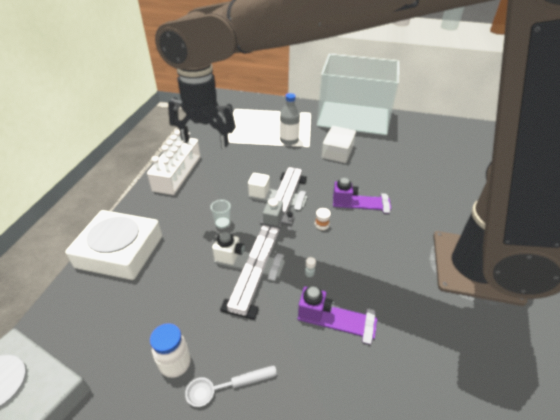

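The two pictures show three reading-head-like things:
- **White mount with dark key:** scene (304,270), side (227,245). It sits on the rail, so it fits the description.
- **Purple look-alikes:** side (325,310) with scene (390,207), and side (350,197). Both are off the rail, so I leave them alone.

The blank mount is at side (258,185), and the carrier at scene (271,216) and side (273,208). I'll confirm in enlarged crops.

Run:
```python
from h import *
a=cv2.imread('pics/scene0.png')[170:300,180:390]; cv2.imwrite('pics/c1.png',cv2.resize(a,(798,494),interpolation=cv2.INTER_CUBIC))
a=cv2.imread('pics/side0.png')[160:325,190:350]; cv2.imwrite('pics/c2.png',cv2.resize(a,(576,594),interpolation=cv2.INTER_CUBIC))
```

```text
(no output)
```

View pics/c1.png

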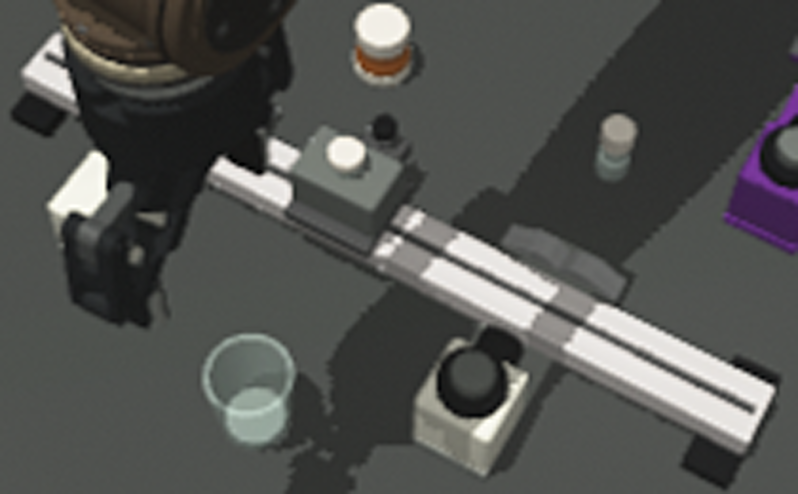

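View pics/c2.png

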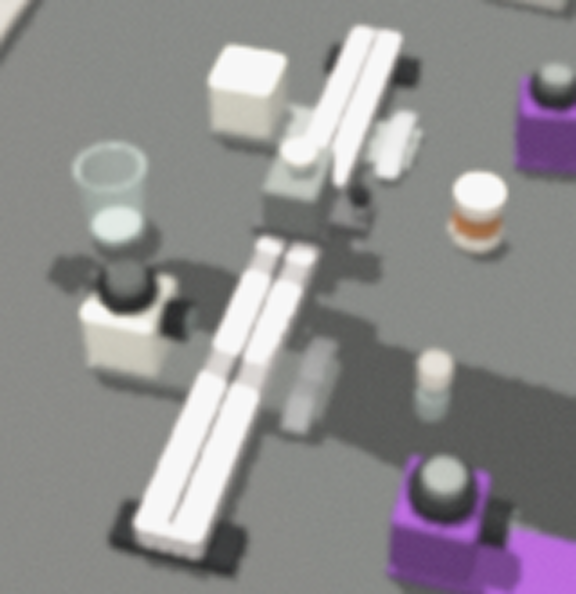

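The crops confirm it. The reading head is the white housing with black key and lens (scene crop 472,375; side crop 128,283), with its notched strip across the rail. The white block without a key is the blank mount. Carrier cap is at (347,152) / (300,150), and the pin knob at (384,127) / (359,192). Next I fit the rail pose, carrier and head positions.

```bash
cat > fit.py <<'E'
from h import *
from scipy.optimize import least_squares
S=lambda u,v:('scene',180+u/3.8,170+v/3.8); D=lambda u,v:('side',190+u/3.6,160+v/3.6)
# (cam,u,v), local (x, y offset, z), which: r rail, c carrier, h head ; z None = key height
obs=[(S(775,388),-.02,.26,.032,'r'),(S(742,440),.02,.26,.032,'r'),(S(22,72),.02,-.26,.032,'r'),(S(60,35),-.02,-.26,.032,'r'),
(D(137,522),.02,.26,.032,'r'),(D(207,530),-.02,.26,.032,'r'),(D(362,28),.02,-.26,.032,'r'),(D(402,36),-.02,-.26,.032,'r'),
(S(347,148),0,0,.096,'c'),(D(300,150),0,0,.096,'c'),(S(384,125),-.045,0,.068,'c'),(D(361,188),-.045,0,.068,'c'),
(S(472,372),.08,0,None,'h'),(D(128,280),.08,0,None,'h'),(S(415,415),.105,-.025,.058,'h'),(S(488,435),.105,.025,.058,'h'),(S(527,372),.055,.025,.058,'h'),
(D(80,310),.105,.025,.058,'h'),(D(143,320),.055,.025,.058,'h')]
def world(p,x,y,z,k):
    y=y+{'r':0,'c':p[3],'h':p[4]}[k]; z=p[5] if z is None else z
    c,s=np.cos(p[2]),np.sin(p[2]); return np.array([p[0]+c*x-s*y,p[1]+s*x+c*y,z])
def f(p): return np.concatenate([proj(o[0][0],world(p,*o[1:]))-o[0][1:] for o in obs])
if __name__=='__main__':
    r=least_squares(f,[.65,0,0,0,.1,.07],loss='soft_l1',x_scale=.01); p=r.x
    print(np.round(p,4)); print(np.round(f(p).reshape(-1,2),1).tolist())
    np.save('p.npy',p)
    for n,a in dict(block=(0,0,.062,'c'),pushface=(0,-.03,.062,'c'),target_block=(0,0,.062,'h'),key=(.08,0,None,'h'),notch=(-.045,0,.011,'h'),strip=(-.045,-.04,.018,'h')).items(): print(n,np.round(world(p,*a),4))
    for cam,u,v in (S(472,330),S(472,418)): print(np.round(at_z(cam,u,v,.07),3))
    for n,cam,u,v,z in (('jar',*S(383,25),.048),('vial',*S(619,130),.05),('beaker',*S(248,375),.062)): print(n,np.round(at_z(cam,u,v,z),3))
    print(ctrl.get_state()['time'])
E
python3 fit.py
```

```text
[ 0.5165  0.0086 -0.0412 -0.0185  0.1113  0.0734]
[[-0.6, -0.2], [0.9, 0.6], [-0.7, -0.4], [-1.2, -1.6], [-0.0, 0.3], [-1.6, 2.5], [-1.2, -0.6], [0.2, -0.6], [-0.4, 0.8], [0.4, 0.0], [-0.0, -0.5], [0.4, 1.0], [-0.3, 0.6], [0.2, -0.5], [-1.4, -3.8], [-0.1, 2.0], [0.6, -0.1], [0.2, 1.1], [2.7, 2.7]]
block [ 0.5157 -0.0099  0.062 ]
pushface [ 0.5145 -0.0399  0.062 ]
target_block [0.5211 0.1198 0.062 ]
key [0.601  0.1165 0.0734]
notch [0.4761 0.1216 0.011 ]
strip [0.4745 0.0817 0.018 ]
[0.574 0.104 0.07 ]
[0.623 0.128 0.07 ]
jar [ 0.39  -0.052  0.048]
vial [0.395 0.12  0.05 ]
beaker [0.656 0.003 0.062]
1.0
```

>>> apply_moves(
  series=[
    [-0.06,-0.03,-0.02,0,0,-0.02],
    [-0.12,-0.06,-0.05,0,0,-0.052],
    [-0.18,-0.09,-0.08,0,0,-0.052],
    [-0.2025,-0.094,-0.1,0,0,-0.052],
    [-0.2025,-0.094,-0.12,0,0,-0.052],
    [-0.2025,-0.094,-0.15,0,0,-0.052],
    [-0.2025,-0.094,-0.18,0,0,-0.052],
    [-0.2025,-0.094,-0.2,0,0,-0.052],
    [-0.2025,-0.094,-0.22,0,0,-0.052],
    [-0.2025,-0.094,-0.22,0,0,-0.052],
    [-0.2025,-0.094,-0.22,0,0,-0.052],
    [-0.2025,-0.094,-0.22,0,0,-0.052],
  ],
  jaw=0,
)

```text
time: 2.5
eef_pos: [0.5137, -0.0754, 0.0753]
tcp_rot: [0.721, 0.693, 0.0, 0.001]
contact_force: [0.0, 0.0, -0.7]
opening: 0.004
finger_force: 0.0
```

Run:
```python
from h import *
s=ctrl.get_state(); print(s['time'],s['eef_pos'],R.from_quat(s['tcp_rot']).as_matrix().round(3).tolist(),s['contact_force'],s['opening'])
c=[ctrl.read_camera('scene')[160:300,180:390],ctrl.read_camera('side')[130:290,210:370]]
o=np.hstack([cv2.resize(c[0],(450,300)),cv2.resize(c[1],(300,300))])
cv2.imwrite('pics/a1.png',o[:,:,::-1])
```

```text
2.5 [ 0.513725   -0.07540622  0.07531082] [[0.041, 0.999, 0.002], [0.999, -0.041, -0.001], [-0.001, 0.002, -1.0]] [ 0.04039944  0.02167107 -0.67307311] 0.004361658908345477
```

View pics/a1.png

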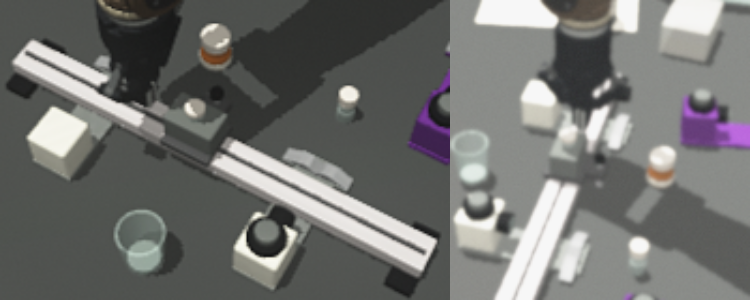

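Jaw is shut, at z 0.075, behind the carrier's -y face. Now I push to just before the ramp.

>>> apply_moves(
  series=[
    [0.0005,0.01,0,0,0,0],
    [0.001,0.02,0,0,0,0],
    [0.0012,0.03,0,0,0,0],
    [0.0015,0.04,0,0,0,0],
    [0.002,0.05,0,0,0,0],
    [0.0025,0.06,0,0,0,0],
    [0.003,0.07,0,0,0,0],
    [0.0035,0.08,0,0,0,0],
    [0.004,0.09,0,0,0,0],
    [0.004,0.1,0,0,0,0],
    [0.0045,0.11,0,0,0,0],
    [0.005,0.12,0,0,0,0],
    [0.005,0.13,0,0,0,0],
    [0.005,0.13,0,0,0,0],
  ],
)

```text
time: 4.35
eef_pos: [0.5169, 0.0297, 0.0743]
tcp_rot: [0.721, 0.693, 0.0, -0.0]
contact_force: [-0.3, 0.1, -0.2]
opening: -0.001
finger_force: 0.0
```

```bash
cat >> h.py <<'E'
def look(name):
    s=ctrl.get_state(); a=ctrl.read_camera('scene')[170:310,250:390]; b=ctrl.read_camera('side')[180:320,200:340]
    o=np.hstack([cv2.resize(x,(400,400),interpolation=cv2.INTER_CUBIC) for x in (a,b)])
    cv2.imwrite(f'pics/{name}.png',o[:,:,::-1]); print(s['time'],s['eef_pos'],s['contact_force'])
E
python3 -c "
from h import *
look('a2')"
```

```text
4.35 [0.51694489 0.02973053 0.07434413] [-0.29174358  0.11105321 -0.15909395]
```

View pics/a2.png

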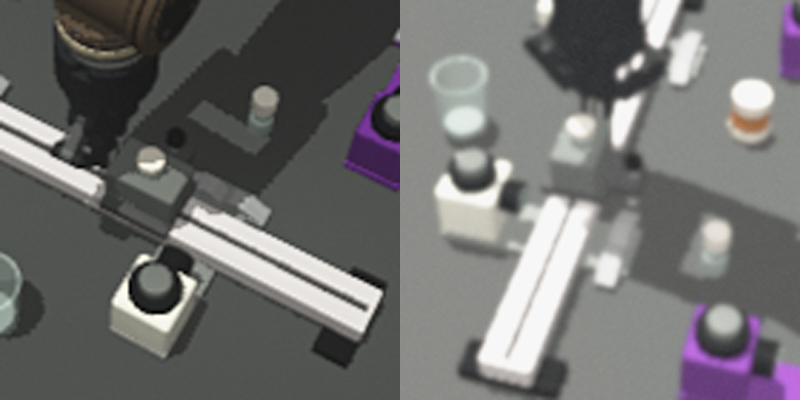

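Run:
```python
from h import *
import fit
p=np.load('p.npy'); k=400/140
loc=lambda q:np.round(R.from_euler('z',-p[2]).apply(q-[p[0],p[1],0]),4)
print('cap',loc(at_z('scene',250+152/k,170+158/k,.096)),loc(at_z('side',200+180/k,180+126/k,.096)))
print('knob',loc(at_z('scene',250+176/k,170+133/k,.068)),loc(at_z('side',200+232/k,180+158/k,.068)))
print('tcp',loc(np.array([.5169,.0297,.074])),'head s',p[4])
# strip end, far corner on robot's side at bench: scene (270,212),(248,224)ground ; side (595,285)
print('strip +y end',loc(at_z('scene',250+258/k,170+218/k,.0)),loc(at_z('side',200+208/k,180+285/k,.0)))
```

```text
cap [-0.0009  0.0641  0.096 ] [0.0018 0.0663 0.096 ]
knob [-0.0466  0.0625  0.068 ] [-0.0424  0.0637  0.068 ]
tcp [-0.0005  0.0211  0.074 ] head s 0.11131353245090707
strip +y end [-0.0467  0.1447  0.    ] [-0.0454  0.146   0.    ]
```

>>> apply_moves(
  series=[
    [0,0.005,0,0,0,0],
    [0,0.01,0,0,0,0],
    [0.0005,0.015,0,0,0,0],
    [0.0005,0.02,0,0,0,0],
    [0.001,0.025,0,0,0,0],
    [0.001,0.03,0,0,0,0],
    [0.001,0.03,0,0,0,0],
  ],
)

```text
time: 5.32
eef_pos: [0.518, 0.0527, 0.0745]
tcp_rot: [0.721, 0.693, -0.0, 0.0]
contact_force: [-0.4, -3.6, 0.2]
opening: 0.001
finger_force: 1.6
```

>>> apply_moves(
  series=[
    [0,0.0025,0,0,0,0],
    [0,0.005,0,0,0,0],
    [0,0.005,0,0,0,0],
  ],
)

```text
time: 5.7
eef_pos: [0.5181, 0.057, 0.0744]
tcp_rot: [0.721, 0.692, 0.0, 0.0]
contact_force: [1.5, -1.9, -0.5]
opening: -0.005
finger_force: 1.3
```

>>> apply_moves(
  series=[
    [0,0.0025,0,0,0,0],
    [0,0.004,0,0,0,0],
    [0,0.004,0,0,0,0],
  ],
)

```text
time: 6.08
eef_pos: [0.5175, 0.0606, 0.0743]
tcp_rot: [0.721, 0.692, 0.0, -0.001]
contact_force: [0.7, -1.9, -0.5]
opening: 0.001
finger_force: 0.4
```

The force fell from 3.6 to 1.9 N, so the pin is on the strip's flat top. Smaller steps now, watching for the drop.

>>> apply_moves(
  series=[
    [0,0.002,0,0,0,0],
    [0,0.004,0,0,0,0],
    [0,0.004,0,0,0,0],
  ],
)

```text
time: 6.45
eef_pos: [0.5176, 0.0636, 0.0743]
tcp_rot: [0.721, 0.692, 0.0, -0.0]
contact_force: [-0.4, -1.1, 0.6]
opening: -0.002
finger_force: 0.3
```

>>> apply_moves(
  series=[
    [0,0.0015,0,0,0,0],
    [0,0.003,0,0,0,0],
    [0,0.003,0,0,0,0],
  ],
)

```text
time: 6.82
eef_pos: [0.5177, 0.0659, 0.0743]
tcp_rot: [0.721, 0.692, 0.0, -0.0]
contact_force: [-0.0, -0.7, -0.1]
opening: -0.001
finger_force: 0.4
```

>>> apply_moves(
  series=[
    [0,0.0012,0,0,0,0],
    [0,0.0025,0,0,0,0],
    [0,0.0025,0,0,0,0],
  ],
)

```text
time: 7.2
eef_pos: [0.5177, 0.0679, 0.0743]
tcp_rot: [0.721, 0.692, 0.0, -0.0]
contact_force: [-0.1, -1.8, -0.1]
opening: -0.005
finger_force: 0.4
```

```bash
python3 -c "
from h import *
look('a3')"
```

```text
7.2 [0.51774742 0.06792187 0.07425447] [-0.12079549 -1.8451498  -0.06577175]
```

View pics/a3.png

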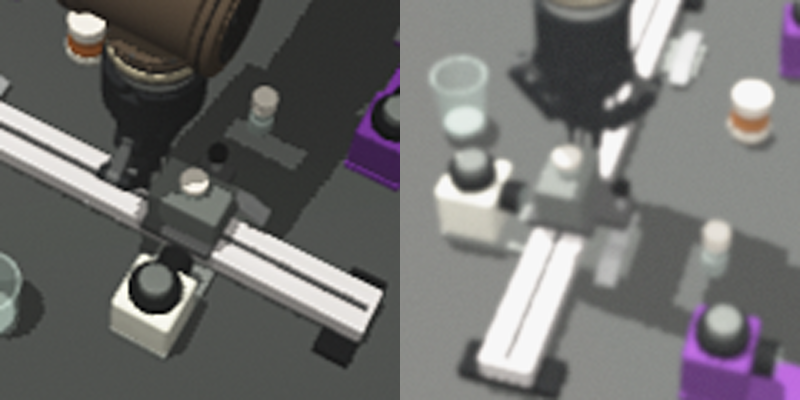

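The carrier (cap at 195,181 / 566,155) is level with the strip's near half and short of the lens, and there is still about 1.8 N. Pushing on.

>>> apply_moves(
  series=[
    [0,0.0012,0,0,0,0],
    [0,0.0025,0,0,0,0],
    [0,0.0025,0,0,0,0],
  ],
)

```text
time: 7.68
eef_pos: [0.5178, 0.07, 0.0743]
tcp_rot: [0.722, 0.692, 0.0, -0.0]
contact_force: [0.4, -0.8, 0.3]
opening: 0.002
finger_force: 0.2
```

>>> apply_moves(
  series=[
    [0,0.0012,0,0,0,0],
    [0,0.0025,0,0,0,0],
    [0,0.0025,0,0,0,0],
  ],
)

```text
time: 8.05
eef_pos: [0.5177, 0.072, 0.0743]
tcp_rot: [0.721, 0.692, 0.0, -0.0]
contact_force: [0.2, 0.6, 0.4]
opening: -0.005
finger_force: 0.0
```

Contact is lost, which suggests the pin dropped. Checking with the carrier's position.

```bash
python3 -c "
from h import *
look('a4')
a=cv2.imread('pics/a3.png');b=cv2.imread('pics/a4.png')
p=np.load('p.npy')
loc=lambda q:np.round(R.from_euler('z',-p[2]).apply(q-[p[0],p[1],0]),4)
k=400/140
for n,i,r in (('scene',a,(170,205,155,205)),('side',a,(545,590,140,172))):
    t=i[r[2]:r[3],r[0]:r[1]]; m=cv2.matchTemplate(b,t,cv2.TM_CCOEFF_NORMED); _,v,_,l=cv2.minMaxLoc(m[:, :400] if n=='scene' else m[:,400:])
    l=(l[0]+(0 if n=='scene' else 400),l[1]); print(n,v,np.array(l)-[r[0],r[2]])
    c0=(195,180) if n=='scene' else (566,153)
    d=np.array(l)-[r[0],r[2]]; off=(250,170,0) if n=='scene' else (200,180,400)
    for c in (c0,c0+d): print(loc(at_z(n,off[0]+(c[0]-off[2])/k,off[1]+c[1]/k,.096)))
"
```

```text
8.05 [0.51770542 0.07196187 0.07431259] [0.21796636 0.63372138 0.37902319]
scene 0.9712173938751221 [7 3]
[-0.0003  0.1018  0.096 ]
[-0.0007  0.1077  0.096 ]
side 0.9860410690307617 [-3  7]
[0.0033 0.0992 0.096 ]
[0.0032 0.1073 0.096 ]
```

View pics/a4.png

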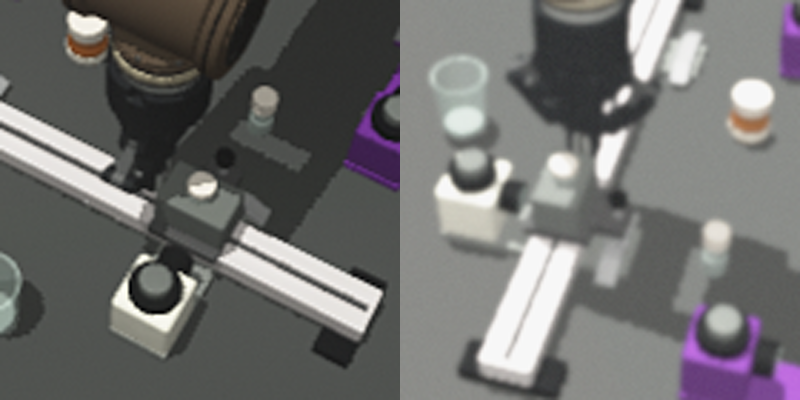

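The carrier moved about 7 mm while the tool moved 4 mm, so it jumped ahead into the notch. A gentle probe will show whether it resists: no force across a gap, then a rise.

>>> apply_moves(
  series=[
    [0,0.001,0,0,0,0],
    [0,0.0015,0,0,0,0],
    [0,0.0015,0,0,0,0],
  ],
)

```text
time: 8.52
eef_pos: [0.5178, 0.0729, 0.0743]
tcp_rot: [0.721, 0.693, 0.0, -0.0]
contact_force: [-0.1, 0.5, 0.2]
opening: 0.004
finger_force: 0.0
```

>>> apply_moves(
  series=[
    [0,0.001,0,0,0,0],
    [0,0.0015,0,0,0,0],
    [0,0.0015,0,0,0,0],
  ],
)

```text
time: 8.9
eef_pos: [0.5178, 0.0741, 0.0743]
tcp_rot: [0.721, 0.693, -0.0, -0.0]
contact_force: [-0.3, 0.4, -0.3]
opening: -0.002
finger_force: 0.0
```

A gap of more than 4 mm opened by itself, so the carrier is seated. Back off, lift, and measure the key's height with the two cameras.

>>> apply_moves(
  series=[
    [0,-0.02,0,0,0,0],
    [0,-0.04,0,0,0,0],
    [0,-0.04,0.05,0,0,0],
    [0,-0.04,0.1,0,0,0],
    [0,-0.04,0.1,0,0,0],
    [0,-0.04,0.1,0,0,0],
  ],
)

```text
time: 9.65
eef_pos: [0.5173, 0.0413, 0.1538]
tcp_rot: [0.722, 0.692, -0.0, -0.0]
contact_force: [0.7, 0.1, -0.9]
opening: 0.001
finger_force: 0.0
```

Run:
```python
from h import *
look('a5')
p=np.load('p.npy'); k=400/140
from scipy.optimize import least_squares
loc=lambda q:np.round(R.from_euler('z',-p[2]).apply(q-[p[0],p[1],0]),4)
ks=('scene',250+156/k,170+278/k); kd=('side',200+71/k,180+162/k)
r=least_squares(lambda q:np.concatenate([proj(o[0],q)-o[1:] for o in (ks,kd)]),[.6,.115,.07]); print('key',r.x.round(4),loc(r.x),r.fun.round(1))
a=ctrl.read_camera('scene')[250:300,280:330]; b=ctrl.read_camera('side')[220:270,205:255]
cv2.imwrite('pics/k.png',np.hstack([cv2.resize(x,(400,400),interpolation=cv2.INTER_CUBIC) for x in (a,b)])[:,:,::-1])
```

```text
9.65 [0.51733119 0.04129991 0.15376241] [ 0.65703033  0.06255698 -0.86517467]
key [0.601  0.1183 0.0787] [0.08   0.1131 0.0787] [ 0.2  0.5  0.5 -0.4]
```

View pics/k.png

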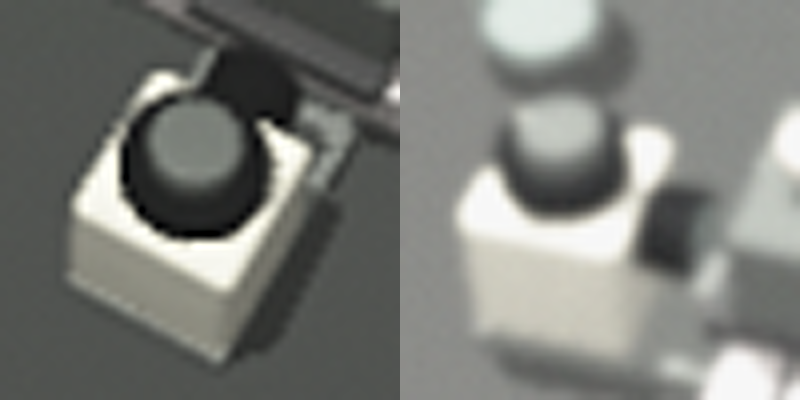

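The key's grey top (scene 304,267; side 225,236) triangulates to (0.601, 0.118, 0.079), which matches 80 mm beyond the rail. Moving above it and down to about 25 mm of clearance.

>>> apply_moves(
  series=[
    [0.05,0.04,0,0,0,0],
    [0.1,0.08,0,0,0,0],
    [0.105,0.095,0,0,0,0],
    [0.105,0.095,-0.02,0,0,0],
    [0.105,0.095,-0.042,0,0,0],
    [0.105,0.095,-0.042,0,0,0],
    [0.105,0.095,-0.042,0,0,0],
  ],
)

```text
time: 10.72
eef_pos: [0.6014, 0.1174, 0.1205]
tcp_rot: [0.722, 0.692, -0.0, -0.0]
contact_force: [-0.3, -0.4, -0.2]
opening: 0.001
finger_force: 0.0
```

>>> apply_moves(
  series=[
    [0,0,-0.008,0,0,0],
    [0,0,-0.016,0,0,0],
    [0,0,-0.024,0,0,0],
    [0,0,-0.024,0,0,0],
  ],
)

```text
time: 11.22
eef_pos: [0.6012, 0.118, 0.1005]
tcp_rot: [0.721, 0.693, -0.001, -0.001]
contact_force: [-0.0, -1.2, 0.3]
opening: 0.002
finger_force: 0.0
```

>>> apply_moves(
  series=[
    [0,0,-0.0025,0,0,0],
    [0,0,-0.004,0,0,0],
    [0,0,-0.004,0,0,0],
  ],
)

```text
time: 11.6
eef_pos: [0.602, 0.1181, 0.0987]
tcp_rot: [0.721, 0.693, 0.0, 0.0]
contact_force: [-0.7, 0.2, 1.0]
opening: -0.002
finger_force: 0.8
```

>>> apply_moves(
  series=[
    [0,0,-0.0025,0,0,0],
    [0,0,-0.004,0,0,0],
    [0,0,-0.004,0,0,0],
  ],
)

```text
time: 11.98
eef_pos: [0.6021, 0.1181, 0.0955]
tcp_rot: [0.721, 0.693, 0.0, 0.0]
contact_force: [-1.0, -0.8, 3.2]
opening: -0.004
finger_force: 1.7
```

>>> apply_moves(
  series=[
    [0,0,-0.0025,0,0,0],
    [0,0,-0.004,0,0,0],
    [0,0,-0.004,0,0,0],
  ],
)

```text
time: 12.35
eef_pos: [0.6021, 0.1181, 0.093]
tcp_rot: [0.721, 0.693, 0.0, 0.0]
contact_force: [-2.6, 0.8, 8.2]
opening: -0.002
finger_force: 3.9
```

>>> apply_moves(
  series=[
    [0,0,-0.0015,0,0,0],
    [0,0,-0.0015,0,0,0],
    [0,0,-0.0015,0,0,0],
  ],
)

```text
time: 12.72
eef_pos: [0.6022, 0.1181, 0.093]
tcp_rot: [0.721, 0.693, -0.0, 0.0]
contact_force: [-5.0, -1.1, 12.4]
opening: 0.0
finger_force: 6.2
```

The key is at its stop: z stays at 0.0930 while the force rises to 12 N. Releasing, then a check.

>>> apply_moves(
  series=[
    [0,0,0.02,0,0,0],
    [0,0,0.05,0,0,0],
    [0,0,0.1,0,0,0],
    [0,0,0.15,0,0,0],
    [0,0,0.15,0,0,0],
    [0,0,0.15,0,0,0],
  ],
)

```text
time: 13.48
eef_pos: [0.6011, 0.118, 0.2094]
tcp_rot: [0.721, 0.693, -0.001, -0.001]
contact_force: [-1.0, 0.6, -1.0]
opening: 0.0
finger_force: 0.0
```

```bash
python3 -c "
from h import *
look('a6')"
```

```text
13.475 [0.60106781 0.11796885 0.20942611] [-1.04028258  0.62739149 -0.95698201]
```

View pics/a6.png

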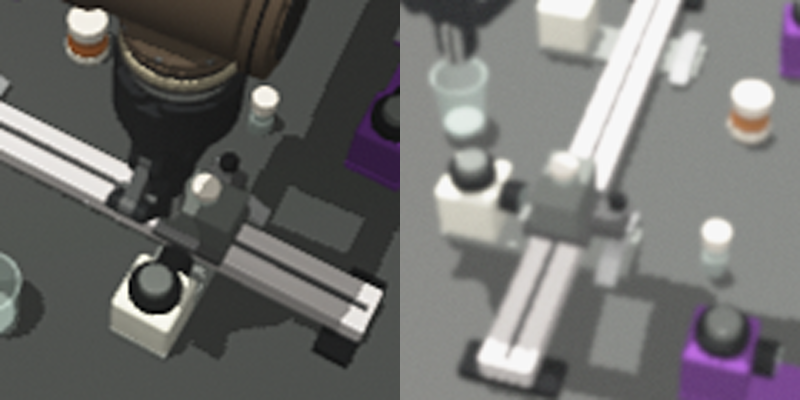

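The key is up again and everything stands in place. The carrier cap is at (207,187) / (565,162). I'll check numerically that it is at rest at the head's position.

Run:
```python
from h import *
p=np.load('p.npy'); k=400/140
loc=lambda q:np.round(R.from_euler('z',-p[2]).apply(q-[p[0],p[1],0]),4)
for f in ('a2','a3','a4','a5','a6'):
    im=cv2.imread(f'pics/{f}.png').astype(int)
    out=[]
    for n,x0,x1,y0,y1,o in (('scene',130,240,130,220,(250,170,0)),('side',540,605,100,190,(200,180,400))):
        # black knob centroid (robot side) and white-ish cap centroid
        g=im.min(2); q=np.zeros(g.shape,np.uint8); q[y0:y1,x0:x1]=g[y0:y1,x0:x1]>165
        _,_,st,ce=cv2.connectedComponentsWithStats(q); i=1+st[1:,4].argsort()[::-1][:2]
        out.append([(int(st[j,4]),ce[j].round(0).tolist(),loc(at_z(n,o[0]+(ce[j][0]-o[2])/k,o[1]+ce[j][1]/k,.094))[:2].tolist()) for j in i])
    print(f,out)
```

```text
a2 [[(322, [209.0, 215.0], [0.0201, 0.1244]), (203, [152.0, 165.0], [0.0038, 0.0665])], [(1261, [573.0, 138.0], [0.0039, 0.0792])]]
a3 [[(207, [196.0, 187.0], [0.0034, 0.1046]), (180, [134.0, 205.0], [0.0408, 0.0714])], [(1273, [560.0, 168.0], [0.0036, 0.1145]), (221, [602.0, 157.0], [-0.0251, 0.0935])]]
a4 [[(290, [203.0, 189.0], [0.0023, 0.1102]), (270, [136.0, 206.0], [0.0411, 0.0734])], [(1021, [558.0, 170.0], [0.0045, 0.1174]), (355, [601.0, 162.0], [-0.0258, 0.0996])]]
a5 [[(573, [206.0, 186.0], [-0.0009, 0.1112]), (125, [133.0, 176.0], [0.0194, 0.0587])], [(3223, [579.0, 151.0], [-0.0057, 0.0923])]]
a6 [[(218, [200.0, 182.0], [-0.0017, 0.1054]), (15, [130.0, 174.0], [0.0186, 0.056])], [(3003, [583.0, 149.0], [-0.0078, 0.0888])]]
```

Run:
```python
from h import *
from scipy.optimize import least_squares
import fit
p=np.load('p.npy'); k=400/140
W=dict(a2=((176,137),(633,160)),a3=((218,152),(620,188)),a4=((225,157),(617,199)),a6=((229,161),(617,202)))
for f,(a,b) in W.items():
    g=cv2.imread(f'pics/{f}.png').min(2).astype(float); px=[]
    for (x,y) in (a,b):
        for _ in range(6):
            yy,xx=np.mgrid[int(y)-13:int(y)+14,int(x)-13:int(x)+14]; w=g[yy,xx]; w=np.clip(np.percentile(w,35)-w,0,None)*(np.hypot(xx-x,yy-y)<12)
            x,y=(w*xx).sum()/w.sum(),(w*yy).sum()/w.sum()
        px.append((x,y))
    ob=(('scene',250+px[0][0]/k,170+px[0][1]/k),('side',200+(px[1][0]-400)/k,180+px[1][1]/k))
    r=least_squares(lambda q:np.concatenate([proj(o[0],fit.world(p,q[2],q[0],q[1],'r'))-o[1:] for o in ob]),[.1,.07,-.045])
    print(f,np.round(px,1).tolist(),'s,z,x',r.x.round(4),r.fun.round(2))
```

```text
a2 [[175.4, 138.0], [632.4, 161.8]] s,z,x [ 0.064   0.0647 -0.0434] [ 0.08  0.26  0.21 -0.2 ]
a3 [[217.5, 154.1], [620.0, 187.9]] s,z,x [ 0.1017  0.0717 -0.0432] [ 0.07  0.22  0.17 -0.16]
a4 [[224.5, 158.5], [617.1, 199.2]] s,z,x [ 0.1086  0.0671 -0.0438] [ 0.26  0.82  0.64 -0.59]
a6 [[229.6, 164.0], [616.7, 202.0]] s,z,x [ 0.1128  0.0663 -0.0433] [ 0.02  0.07  0.05 -0.05]
```

The knob height relative to "lowest" was +7 mm on the flat top and is now +1.6 mm. The carrier is at s = 0.1128, against 0.1131 measured for the key, so the pin is in the notch. Handing in.

```bash
python3 -c "
from plant import ctrl
print(ctrl.sign_off())"
```

```text
the job is handed in; nothing more can be done
None
```

I pushed the carrier until its pin dropped into the reading head's notch, pressed the key down to its stop and released it, then handed the job in at about 13.5 s; no verdict came back.

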